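# Tip two grinding balls from the pouring cup into the mill jar

## Robot

A 6-joint arm with a two-finger parallel gripper is mounted at the origin on the work surface. World frame = base frame: x ahead of the robot, y to its left, z up, the work surface at z = 0. Lengths are in mm, angles in rad, forces in N, time in s.
With the tool pointing down it reaches from about 275 to 750 mm from the base axis. Payload 10.2 kg.
Tool frame: the origin (TCP) lies midway between the tips of the shut fingers; the grasp point (between the pads) lies 19 mm behind it; z points along the fingers, y is the line along which they close (so a half turn about z gives the same grasp; the last joint's range is limited). The gripper opens to 85 mm and grips with 20 to 120 N. Pads are 22 mm wide; open, the fingers measure 114 mm over their backs; the gripper's body (76 mm by 85 mm) begins 54 mm behind the grasp point. The pads swing forward as they close: fully open they stand 13 mm farther back than shut.
Start: joints at [1.106, 0.313, 1.498, -0, 1.331, -0.223], TCP at [125.724, 509.73, 231.294] pointing down, gripper open.
Joint ranges: [-2.94, 2.94], [-0.97, 2.17], [0.19, 2.56], [-1.23, 4.37], [0.02, 3.11], [-2.88, 2.88]. Speed limits (rad/s): [2.39, 2.39, 3.01, 3.14, 3.14, 3.14].

## Interface

Orientations are given as a unit quaternion [w, x, y, z].
In Python, from rig import ctrl gives the robot as it stands.
- The arm moves only by the tool send_rows, never from a script. Its argument "targets" is a list of rows, each a list of 7 numbers: the closure, from -1 (fully open) to 1 (shut), so that 0 is half open, then the shift along the tool's x, y, z in m, then the turn, a rotation vector about the tool's x, y, z in rad. In form: [[claw, dx, dy, dz, ax, ay, az], ...]. A call has exactly 10 rows; each row shifts and turns the commanded pose from where the row before left it, along the tool's axes as they then stand; what a row does not reach is not made up. A row lasts 1/8 s, in which the tool goes at most 62.5 mm and 10.7 degrees, less where a joint would pass 70% of its speed; a pose out of reach is approached as far as the arm can. A call with a gripper value outside its range is refused whole. The fingers move at their own pace and stop on an object; "squeeze" is the grip in N (left out, the last holds). Time passes only in rows, so rows that do not move let the fingers close, or fill a call up. It gives the time, the measured TCP pose, the force, the opening and the grip force at its end, in the units of the state.
- ctrl.sense(): the state, without advancing time (a new reading comes with each control period).
- ctrl.capture(name): name is "scene" or "top" or "wrist"; returns a dict with "img" (400x640x3 uint8, red, green, blue), "camera_matrix" (3x3 intrinsics, pixels), "R" (3x3) and "t" (3): a world point X has camera coordinates R X + t. Camera axes: x right, y down, z forward; pixel columns grow to the right and rows downward; lengths in mm; the calibration is good to about 2 mm. A picture is of the moment at which its call begins. There is no depth.
- ctrl.finish_job(): hands the job in; it is judged then, once.
Trained networks look in a picture, given as the dict that the camera call returned (one of the last four; its "shot" number tells which), for a name from the list of things; names that differ only in an ending like _2 or _b are one class to them, and where a whole thing is asked for, a point or a joint stands for the part that bears it (a point fixed in the world has none). Each returns a list of dicts, best first, with "score" (0 to 1); they miss things now and then, are a little off and sometimes report something else, mostly with a low value. They report only what shows in the picture. A call takes as long as a camera call. They do not tell look-alikes from the thing itself.
- ctrl.boxes_of(query, picture): "extent" ([left, top, width, height] in pixels, round what is visible of it).
- ctrl.landmark_of(query, picture): "point" ([column, row] in pixels: a listed point, or the origin of a listed thing).
The state is a dict: "time_s": time; "joints": joint angles; "dq": joint speeds; "tau": joint torques, N m; "eef_pos": TCP position; "ee_rot": TCP orientation; "force": force on the tool from outside, world axes, zero at the start; "wrist_torque": the same for the moment, N m; "grip_width": opening from 0.0 (shut) to 1.0 (fully open); "grip_force": force on a finger pad.
Only numpy, scipy, OpenCV 4.12 (cv2) and the standard library are available. Lean on these libraries where they do the work, as an engineer would, in place of code of your own. Each camera call takes 0.05 s, during which the arm holds its last target. There are 200 camera calls.

## Task

Pick up the narrow boat-shaped pouring cup that holds four grinding balls and tilt it gradually, spout down, over the wide round mill jar until exactly two balls have dropped into the jar, as you can tell from the cup getting lighter. Then level it and stand it upright on the bench again with the other two balls still in it, leaving the jar upright.

Things in the scene. Friction and masses are not known exactly. Their poses are not given: they have to be found in the camera images.
- cup_grip (a point): Boat-shaped white plastic pouring cup, 118 x 37 x 52 mm (long, wide, high), about 160 g, four steel balls in a row in it. Two flat parallel long sides, 37 mm apart outside (walls 4 mm): grip them here from above. Point: mid-width, 30 mm above the flat underside, near the balance point. x along the cup: -x to the open spout end, +x to the closed end; z up. Floor: a hollow of 70 mm radius, lowest at this point.
- cup_spout (a point): Middle of the lip at the cup's spout end, 52 mm from cup_grip along the cup's -x at the same height; axes as cup_grip. The balls gather in the hollow floor and roll over this lip one by one as the cup is tilted spout-down: at about 18, 28, 38 and 48 degrees if tilted slowly (a few degrees either way). They fall 0 to 35 mm in front of the lip.
- jar_in (a point): Mill jar: the widest of the open white ceramic vessels, round, 100 mm outside diameter, 60 mm high, straight walls 5 mm thick, inner floor 6 mm above the bench, 0.6 kg, loose on the bench. A round pot 56 mm wide and a low square dish near it are not wanted. The point is the centre of its inner floor; z is up.
- ball1_center (a point): One of four identical polished steel grinding balls, 25 mm in diameter, 64 g (within 10 %), lying in a row in the cup at the start; the point is its centre.
- ball2_center (a point): One of four identical polished steel grinding balls, 25 mm in diameter, 64 g (within 10 %), lying in a row in the cup at the start; the point is its centre.
- ball3_center (a point): One of four identical polished steel grinding balls, 25 mm in diameter, 64 g (within 10 %), lying in a row in the cup at the start; the point is its centre.
- ball4_center (a point): One of four identical polished steel grinding balls, 25 mm in diameter, 64 g (within 10 %), lying in a row in the cup at the start; the point is its centre.
Mind the look-alikes: they are no part of the job. What is meant by the part that bears cup_grip is not yellow, and is the smaller of those in its own colour.

How it is judged:
By the outcome, as a careful person would: the job done as asked, in the order asked, and still so for the second after the job is handed in, with the robot touching nothing.
It also fails if it takes over 72 s, if anything falls off the work surface, if the arm or the gripper's body presses on something with over 40 N, if the wrist force passes 120 N, or if a joint passes its speed limit or range.

## Working session

There is one attempt and no reset: what is moved stays moved. The work goes in short steps, Python scripts to look and compute and a tool call to move; the robot and the scene stay as the last step left them, time stands still between calls to the robot, and variables do not carry over. Pictures are saved under pics/ and viewed, at most 10 in all, crops included, and the job is handed in when it is done.

Besides the shell and the picture viewer there is one more tool, called as name(argument=value, ...), one argument or row to a line, values as JSON. send_rows: Moves the arm, as the interface text tells. Its arguments: {"type":"object","properties":{"targets":{"type":"array"},"squeeze":{"type":"number"}},"required":["targets"]}

```bash
mkdir -p pics; ls
cat > h.py <<'E'
import numpy as np,cv2
from rig import ctrl
def cap(n,f=None):
    p=ctrl.capture(n)
    if f: cv2.imwrite('pics/'+f,p['img'][:,:,::-1])
    return p
def onz(p,uv,z):
    K,R,t=[np.array(p[k],float) for k in('camera_matrix','R','t')]
    d=R.T@np.linalg.inv(K)@np.array([uv[0],uv[1],1.]); c=-R.T@t
    return c+d*(z-c[2])/d[2]
def proj(p,X):
    K,R,t=[np.array(p[k],float) for k in('camera_matrix','R','t')]
    q=K@(R@np.array(X,float)+t); return q[:2]/q[2]
E
python3 - <<'E'
from h import *
s=ctrl.sense();print({k:np.round(v,3).tolist() for k,v in s.items()})
ims=[]
for n in('scene','top'):
    p=cap(n); ims.append(p['img'])
    for q,z in(('cup_grip',30),('cup_spout',30),('jar_in',6),('ball1_center',25)):
        for d in ctrl.landmark_of(q,p)[:5]: print(n,q,np.round(d['point']),round(d['score'],2),np.round(onz(p,d['point'],z)))
    for q in('cup_grip','jar_in'):
        for d in ctrl.boxes_of(q,p)[:5]: print(n,'box',q,np.round(d['extent']),round(d['score'],2))
    cv2.imwrite(f'pics/{n}0.png',p['img'][:,:,::-1])
E
```

```text
pics
{'time_s': 0.0, 'joints': [1.106, 0.313, 1.498, -0.0, 1.331, -0.223], 'dq': [0.001, 0.001, -0.001, 0.002, 0.001, -0.001], 'tau': [0.001, -41.226, -25.974, -0.0, 0.004, -0.0], 'eef_pos': [125.619, 509.488, 230.725], 'ee_rot': [-0.0, 0.121, 0.993, -0.001], 'force': [-0.616, -0.368, -0.338], 'wrist_torque': [0.045, 0.043, 0.06], 'grip_force': 0.0, 'grip_width': 0.994}
scene cup_grip [380. 178.] 0.78 [347.  73.  30.]
scene cup_grip [404. 254.] 0.61 [508. 207.  30.]
scene cup_grip [469. 273.] 0.57 [480. 336.  30.]
scene cup_spout [422. 244.] 0.88 [465. 230.  30.]
scene cup_spout [440. 267.] 0.84 [499. 281.  30.]
scene cup_spout [387. 164.] 0.57 [294.  68.  30.]
scene jar_in [249. 176.] 0.96 [ 494. -219.    6.]
scene box cup_grip [375. 233.  54.  48.] 0.81
scene box cup_grip [357. 151.  42.  72.] 0.72
scene box cup_grip [438. 258.  72.  35.] 0.57
scene box jar_in [223. 147.  45.  49.] 0.81
top cup_grip [212. 205.] 0.81 [514. 211.  30.]
top cup_grip [152. 222.] 0.81 [478. 332.  30.]
top cup_grip [273. 282.] 0.8 [360.  85.  30.]
top cup_spout [204. 226.] 0.77 [471. 226.  30.]
top cup_spout [278. 316.] 0.68 [293.  75.  30.]
top cup_spout [176. 214.] 0.58 [496. 285.  30.]
top jar_in [414. 211.] 0.73 [ 507. -208.    6.]
top ball1_center [414. 211.] 0.68 [ 505. -203.   25.]
top ball1_center [207. 219.] 0.6 [485. 223.  25.]
top box cup_grip [113. 206.  69.  39.] 0.65
top box cup_grip [190. 172.  52.  62.] 0.64
top box cup_grip [257. 237.  29.  87.] 0.6
top box jar_in [392. 186.  56.  51.] 0.61
```

View pics/scene0.png

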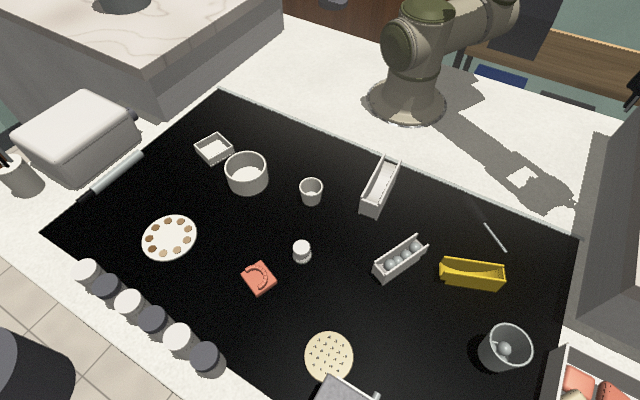

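View pics/top0.png

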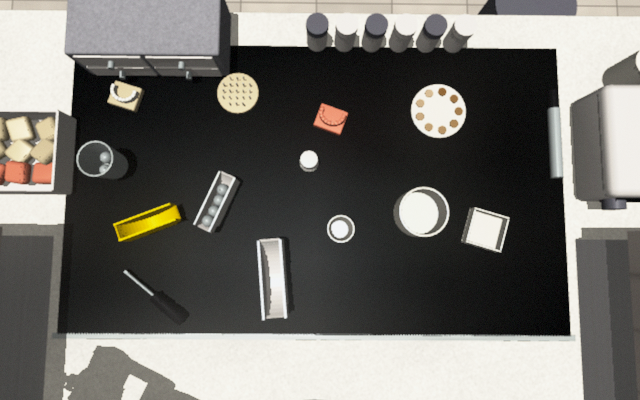

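Candidates for the cup: the small white one with balls (top 215,202 / scene 400,258), a larger empty white one (top 272,280), and a yellow one (top 147,222). The small white one fits: not yellow, smaller of the whites, and it holds four balls. The jar is the widest vessel (top 422,212 / scene 246,173). I'll confirm with a crop.

Run:
```python
import cv2,numpy as np
a=cv2.imread('pics/scene0.png')[215:300,355:455];b=cv2.imread('pics/top0.png')[155:240,170:270]
cv2.imwrite('pics/crop.png',np.hstack([cv2.resize(x,(400,340),interpolation=cv2.INTER_CUBIC) for x in(a,b)]))
```

```text
(no output)
```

View pics/crop.png

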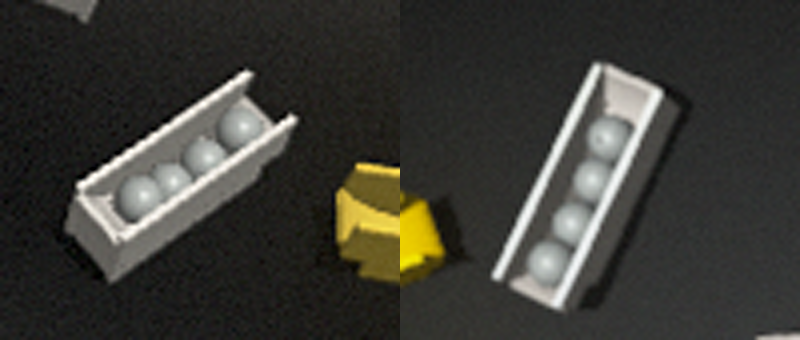

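The crop shows the small white cup with four balls. Its closed end is at top (228,174) and the open spout is at top (203,228), so the spout points toward the robot, at a world yaw of about 155°. I'm moving above it.

send_rows(
  targets=[
    [-1,-0.0488,-0.022,0.0034,0,0,0],
    [-1,-0.0488,-0.022,0.0034,0,0,0],
    [-1,-0.0488,-0.022,0.0034,0,0,0],
    [-1,-0.0488,-0.022,0.0034,0,0,0],
    [-1,-0.0488,-0.022,0.0034,0,0,0],
    [-1,-0.0488,-0.022,0.0034,0,0,0],
    [-1,-0.0488,-0.022,0.0034,0,0,0],
    [-1,-0.0488,-0.022,0.0034,0,0,0],
    [-1,-0.0488,-0.022,0.0034,0,0,0],
    [-1,0,0,0,0,0,0.186],
  ],
  squeeze=50,
)

```text
time_s: 1.95
eef_pos: [506.8, 209.9, 199.9]
ee_rot: [-0.0, 0.216, 0.976, -0.0]
force: [-0.5, 0.6, -0.2]
grip_width: 1.0
grip_force: 0.0
```

```bash
cat >> h.py <<'E'
from scipy.spatial.transform import Rotation as Ro
def st():
    s=ctrl.sense();q=s['ee_rot'];R=Ro.from_quat([q[1],q[2],q[3],q[0]]).as_matrix()
    print('t',round(s['time_s'],2),'p',np.round(s['eef_pos'],1),'x',np.round(R[:,0],3),'yaw',round(np.degrees(np.arctan2(R[1,0],R[0,0])),1),'tilt',round(np.degrees(np.arcsin(-R[2,0])),2),'F',np.round(s['force'],2),'gw',round(s['grip_width'],3),'gf',round(s['grip_force'],1),'j',np.round(s['joints'],2))
    return s,R
E
python3 - <<'E'
from h import *
s,R=st()
for n in('wrist','top','scene'):
    p=cap(n,n+'1.png')
    for q,z in(('cup_grip',30),('cup_spout',30),('ball1_center',25),('jar_in',6)):
        for d in ctrl.landmark_of(q,p)[:4]: print(n,q,np.round(d['point']),round(d['score'],2),np.round(onz(p,d['point'],z)))
E
```

```text
t 1.95 p [506.8 209.9 199.9] x [-0.907  0.422  0.   ] yaw 155.1 tilt -0.01 F [-0.52  0.61 -0.17] gw 1.0 gf 0.0 j [ 0.18  0.39  1.47 -0.    1.28 -0.96]
wrist cup_grip [427.  99.] 0.65 [480. 333.  30.]
wrist cup_grip [320. 186.] 0.58 [515. 204.  30.]
wrist cup_grip [128.  95.] 0.56 [358.  77.  30.]
wrist cup_spout [387. 142.] 0.92 [502. 283.  30.]
wrist cup_spout [82. 24.] 0.56 [289.  73.  30.]
wrist ball1_center [320. 151.] 0.75 [483. 219.  25.]
wrist jar_in [ 11. 312.] 0.9 [ 504. -210.    6.]
top cup_grip [210. 207.] 0.91 [510. 215.  30.]
top cup_grip [275. 279.] 0.81 [365.  82.  30.]
top cup_spout [204. 226.] 0.91 [472. 228.  30.]
top cup_spout [278. 315.] 0.81 [295.  74.  30.]
top jar_in [414. 212.] 0.59 [ 505. -209.    6.]
scene cup_grip [466. 272.] 0.9 [481. 331.  30.]
scene cup_grip [404. 255.] 0.82 [511. 208.  30.]
scene cup_grip [380. 183.] 0.65 [359.  80.  30.]
scene cup_spout [423. 244.] 0.9 [466. 232.  30.]
scene cup_spout [390. 163.] 0.89 [287.  74.  30.]
scene cup_spout [439. 272.] 0.73 [509. 283.  30.]
scene ball1_center [415. 247.] 0.42 [477. 219.  25.]
scene jar_in [250. 178.] 0.81 [ 497. -213.    6.]
```

View pics/wrist1.png

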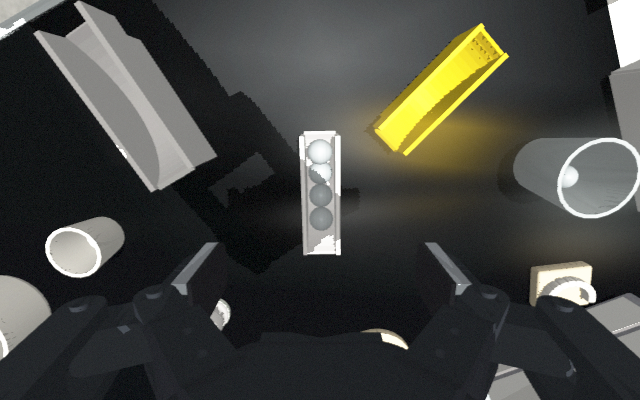

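The wrist view shows the cup at columns 303–340 and rows 132–254. It is aligned with the tool, with the spout end at the top of the image (row 132).

Run:
```python
from h import *
s,R=st(); p=cap('wrist'); P=s['eef_pos']
for uv in((303,137),(339,134),(305,254),(340,254),(321,133),(322,254)):
    X=onz(p,uv,52); print(uv,np.round(X),'tool',np.round(R.T@(X-P),1))
for X in((513,207,30),(510,209,30)): print('tool',np.round(R.T@(np.array(X)-P),1))
for u in(320,322):
  print('grip px192', np.round(onz(p,(u,186),30)))
```

```text
t 2.7 p [504.7 212.4 200.7] x [-0.91   0.415 -0.   ] yaw 155.5 tilt 0.0 F [-0.55 -0.45 -0.63] gw 1.004 gf 0.0 j [ 0.18  0.39  1.48 -0.    1.28 -0.96]
(303, 137) [460. 214.  52.] tool [ 41.9 -16.9 148.7]
(339, 134) [471. 245.  52.] tool [ 44.7  16.  148.7]
(305, 254) [566. 166.  52.] tool [-74.8 -16.4 148.7]
(340, 254) [581. 199.  52.] tool [-74.7  19.  148.7]
(321, 133) [463. 231.  52.] tool [ 45.5  -0.4 148.7]
(322, 254) [573. 182.  52.] tool [-74.7   0.8 148.7]
tool [ -9.8  -1.4 170.7]
tool [ -6.2  -0.9 170.7]
grip px192 [513. 207.  30.]
grip px192 [514. 209.  30.]
```

send_rows(
  targets=[
    [-0.4,-0.008,0,0.01,0,0,0],
    [-0.4,0,0,0.024,0,0,0],
    [-0.4,0,0,0.024,0,0,0],
    [-0.4,0,0,0.024,0,0,0],
    [-0.4,0,0,0.024,0,0,0],
    [-0.4,0,0,0.024,0,0,0],
    [-0.4,0,0,0.024,0,0,0],
    [-0.4,0,0,0.02,0,0,0],
    [-0.4,0,0,0.012,0,0,0],
    [-0.4,0,0,0.006,0,0,0],
  ],
)

```text
time_s: 4.0
eef_pos: [512.0, 208.8, 8.0]
ee_rot: [-0.0, 0.212, 0.977, -0.0]
force: [-0.4, -0.3, 0.3]
grip_width: 0.706
grip_force: 0.0
```

send_rows(
  targets=[
    [0.0,0,0,0,0,0,0],
    [0.1,0,0,0,0,0,0],
    [0.2,0,0,0,0,0,0],
    [0.4,0,0,0,0,0,0],
    [0.6,0,0,0,0,0,0],
    [1,0,0,0,0,0,0],
    [1,0,0,0,0,0,0],
    [1,0,0,0,0,0,0],
    [1,0,0,0,0,0,0],
    [1,0,0,0,0,0,0],
  ],
  squeeze=50,
)

```text
time_s: 5.25
eef_pos: [512.3, 209.0, 9.3]
ee_rot: [0.0, 0.212, 0.977, 0.0]
force: [-1.2, -2.3, 6.2]
grip_width: 0.43
grip_force: 51.1
```

Run:
```python
from h import *
st();cap('wrist','w2.png')
```

```text
t 5.25 p [512.3 209.    9.3] x [-0.91   0.415 -0.001] yaw 155.5 tilt 0.04 F [-1.19 -2.27  6.2 ] gw 0.43 gf 51.1 j [ 0.18  0.64  1.63 -0.    0.86 -0.97]
```

View pics/w2.png

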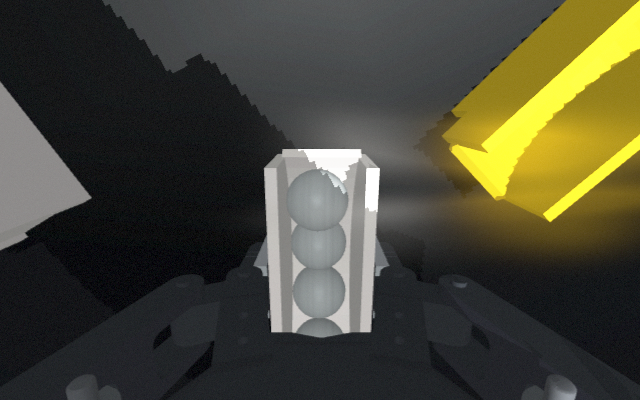

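The wrist view shows the gripper closed on the cup's sides (columns 268–378) with the balls still in a row. I'm lifting gently.

send_rows(
  targets=[
    [1,0,0,-0.005,0,0,0],
    [1,0,0,-0.01,0,0,0],
    [1,0,0,-0.015,0,0,0],
    [1,0,0,-0.02,0,0,0],
    [1,0,0,-0.02,0,0,0],
    [1,0,0,-0.02,0,0,0],
    [1,0,0,-0.015,0,0,0],
    [1,0,0,-0.01,0,0,0],
    [1,0,0,-0.005,0,0,0],
    [1,0,0,0,0,0,0],
  ],
)

```text
time_s: 6.55
eef_pos: [512.0, 209.0, 128.6]
ee_rot: [-0.0, 0.212, 0.977, -0.0]
force: [-0.8, -0.5, -4.0]
grip_width: 0.425
grip_force: 50.5
```

Run:
```python
from h import *
s,R=st();F=[]
for i in range(4):
    p=cap(['wrist','top','scene','top'][i]);F.append(ctrl.sense()['force'])
    for d in ctrl.landmark_of('jar_in',p)[:2]: print(np.round(d['point']),round(d['score'],2),np.round(onz(p,d['point'],6)))
    if i==1:
        for d in ctrl.boxes_of('jar_in',p)[:2]: print(np.round(d['extent']),d['score'])
print(np.round(F,2)); P=ctrl.sense()['eef_pos']
J=np.array([502,-211,0])
x=np.array([-.91,.415,0])
T=J-x*(52+17); T[2]=129; print('T',T,'tool delta',np.round(R.T@(T-P),1))
```

```text
t 6.55 p [512.  209.  128.6] x [-0.91   0.415  0.   ] yaw 155.5 tilt -0.01 F [-0.84 -0.46 -3.99] gw 0.425 gf 50.5 j [ 0.18  0.47  1.55  0.    1.12 -0.97]
[317. 294.] 0.4 [605. 162.   6.]
[418. 213.] 0.81 [ 503. -216.    6.]
[195. 200.] 0.19 [528. 255.   6.]
[390. 186.  57.  52.] 0.68
[250. 178.] 0.82 [ 494. -214.    6.]
[409. 230.] 0.71 [432. 191.   6.]
[419. 215.] 0.67 [ 499. -218.    6.]
[[ 0.6  -0.58 -4.24]
 [ 0.43 -0.08 -4.14]
 [-0.42  0.11 -4.18]
 [-0.5   0.6  -3.03]]
T [ 564.79  -239.635  129.   ] tool delta [-234.2 -386.3   -0.5]
```

send_rows(
  targets=[
    [1,-0.002,-0.0034,0,0,0,0],
    [1,-0.0052,-0.0086,0,0,0,0],
    [1,-0.0082,-0.0137,0,0,0,0],
    [1,-0.0113,-0.0189,0,0,0,0],
    [1,-0.0139,-0.0231,0,0,0,0],
    [1,-0.0155,-0.0257,0,0,0,0],
    [1,-0.0155,-0.0257,0,0,0,0],
    [1,-0.0155,-0.0257,0,0,0,0],
    [1,-0.0155,-0.0257,0,0,0,0],
    [1,-0.0155,-0.0257,0,0,0,0],
  ],
)

```text
time_s: 8.25
eef_pos: [537.9, -20.6, 128.8]
ee_rot: [0.0, 0.213, 0.977, -0.0]
force: [0.1, 0.2, -3.9]
grip_width: 0.427
grip_force: 50.5
```

send_rows(
  targets=[
    [1,-0.0155,-0.0257,0,0,0,0],
    [1,-0.0155,-0.0257,0,0,0,0],
    [1,-0.0155,-0.0257,0,0,0,0],
    [1,-0.0155,-0.0257,0,0,0,0],
    [1,-0.0155,-0.0257,0,0,0,0],
    [1,-0.0144,-0.024,0,0,0,0],
    [1,-0.0113,-0.0189,0,0,0,0],
    [1,-0.0072,-0.012,0,0,0,0],
    [1,-0.0041,-0.0069,0,0,0,0],
    [1,-0.0015,-0.0026,0,0,0,0],
  ],
)

```text
time_s: 9.5
eef_pos: [563.6, -242.1, 128.6]
ee_rot: [-0.0, 0.212, 0.977, 0.0]
force: [-0.3, -0.0, -3.8]
grip_width: 0.427
grip_force: 50.5
```

```bash
cat >> h.py <<'E'
def weigh(n=12):
    F=[]
    for i in range(n): ctrl.capture('top');F.append(ctrl.sense()['force'])
    F=np.array(F);print('Fmean',np.round(F.mean(0),2),'sd',np.round(F.std(0),2));return F.mean(0)
E
python3 - <<'E'
from h import *
s,R=st();weigh(10)
for n in('wrist','top'):
    p=cap(n,n+'3.png')
    for q in('jar_in','cup_spout'):
      for d in ctrl.landmark_of(q,p)[:2]: X=onz(p,d['point'],6 if q=='jar_in' else 150);print(n,q,np.round(d['point']),round(d['score'],2),np.round(X),'tool',np.round(R.T@(X-s['eef_pos']),1))
E
```

```text
t 9.5 p [ 563.6 -242.1  128.6] x [-0.91   0.415  0.   ] yaw 155.5 tilt -0.02 F [-0.28 -0.02 -3.83] gw 0.427 gf 50.5 j [-0.6   0.6   1.35  0.    1.2  -1.74]
Fmean [-0.08 -0.43 -3.83] sd [0.41 0.34 0.49]
wrist jar_in [323. 108.] 0.56 [ 502. -213.    6.] tool [ 67.8   1.3 122.6]
wrist cup_spout [321. 160.] 0.94 [ 520. -223.  150.] tool [ 47.3  -0.2 -21.4]
top jar_in [416. 214.] 0.88 [ 501. -213.    6.] tool [ 68.6   0.8 122.6]
top cup_spout [278. 313.] 0.78 [322.  64. 150.] tool [347.1 178.4 -21.3]
top cup_spout [177. 214.] 0.63 [488. 240. 150.] tool [269.1 407.4 -21.3]
```

View pics/wrist3.png

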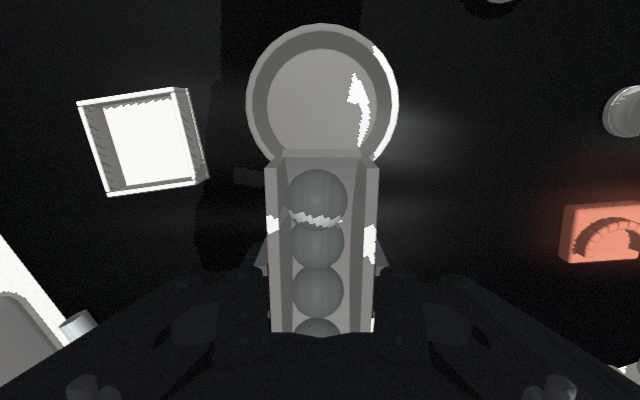

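The wrist view shows the jar (centre about 322,100) straight ahead of the spout lip (321,155). I'm lowering slightly and tilting to 14°.

send_rows(
  targets=[
    [1,0,0,0.003,0,0,0],
    [1,0,0,0.006,0,-0.01,0],
    [1,0,0,0.004,0,-0.025,0],
    [1,0,0,0.002,0,-0.035,0],
    [1,0,0,0,0,-0.04,0],
    [1,0,0,0,0,-0.04,0],
    [1,0,0,0,0,-0.04,0],
    [1,0,0,0,0,-0.03,0],
    [1,0,0,0,0,-0.02,0],
    [1,0,0,0,0,-0.005,0],
  ],
)

```text
time_s: 11.55
eef_pos: [563.5, -242.1, 113.5]
ee_rot: [0.119, 0.211, 0.97, -0.026]
force: [-0.5, -0.5, -3.7]
grip_width: 0.427
grip_force: 50.5
```

Run:
```python
from h import *
weigh(8);st()
```

```text
Fmean [-0.28  0.38 -3.99] sd [0.64 0.28 0.38]
t 11.95 p [ 563.8 -242.2  113.7] x [-0.883  0.402 -0.243] yaw 155.5 tilt 14.03 F [ 0.2   0.72 -4.17] gw 0.425 gf 50.5 j [-0.62  0.5   1.57  0.06  0.83 -1.79]
```

send_rows(
  targets=[
    [1,0,0,0,0,-0.01,0],
    [1,0,0,0,0,-0.01,0],
    [1,0,0,0,0,-0.01,0],
    [1,0,0,0,0,-0.01,0],
    [1,0,0,0,0,-0.01,0],
    [1,0,0,0,0,-0.01,0],
    [1,0,0,0,0,-0.005,0],
    [1,0,0,0,0,0,0],
    [1,0,0,0,0,0,0],
    [1,0,0,0,0,0,0],
  ],
)

```text
time_s: 13.2
eef_pos: [563.7, -242.2, 113.7]
ee_rot: [0.151, 0.21, 0.966, -0.033]
force: [0.3, -0.9, -4.3]
grip_width: 0.431
grip_force: 50.5
```

Run:
```python
from h import *
weigh(8);st()
```

```text
Fmean [-0.08 -0.01 -3.58] sd [0.6  0.51 0.65]
t 13.6 p [ 563.7 -242.2  113.8] x [-0.866  0.395 -0.305] yaw 155.5 tilt 17.77 F [-0.33  0.05 -2.58] gw 0.426 gf 50.6 j [-0.62  0.47  1.63  0.09  0.74 -1.82]
```

send_rows(
  targets=[
    [1,0,0,0,0,-0.009,0],
    [1,0,0,0,0,-0.009,0],
    [1,0,0,0,0,-0.009,0],
    [1,0,0,0,0,-0.009,0],
    [1,0,0,0,0,-0.009,0],
    [1,0,0,0,0,0,0],
    [1,0,0,0,0,0,0],
    [1,0,0,0,0,0,0],
    [1,0,0,0,0,0,0],
    [1,0,0,0,0,0,0],
  ],
)

```text
time_s: 14.85
eef_pos: [563.7, -242.2, 113.7]
ee_rot: [0.173, 0.209, 0.962, -0.037]
force: [0.1, 0.3, -2.8]
grip_width: 0.431
grip_force: 50.6
```

Run:
```python
from h import *
weigh(12);st()
p=cap('wrist','w5.png')
print([(np.round(d['point']),round(d['score'],2)) for d in ctrl.landmark_of('ball1_center',p)[:6]])
```

```text
Fmean [-0.09 -0.03 -3.79] sd [0.38 0.54 0.35]
t 15.45 p [ 563.7 -242.2  113.7] x [-0.853  0.389 -0.348] yaw 155.5 tilt 20.34 F [-0.26 -0.   -3.79] gw 0.43 gf 50.6 j [-0.63  0.46  1.67  0.11  0.67 -1.84]
[(array([321., 156.]), 0.44)]
```

View pics/w5.png

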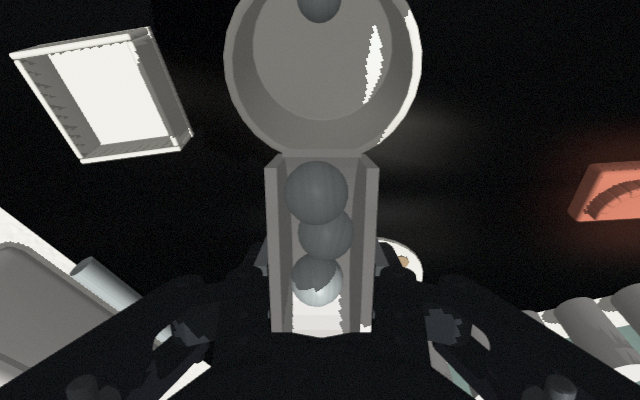

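The wrist view shows one ball in the jar (320,8) and three left in the cup (rows 193, 235 and 282). I'm continuing in small steps, using the weight plus a cup-fixed brightness profile.

send_rows(
  targets=[
    [1,0,0,0,0,-0.01,0],
    [1,0,0,0,0,-0.01,0],
    [1,0,0,0,0,-0.01,0],
    [1,0,0,0,0,-0.01,0],
    [1,0,0,0,0,-0.01,0],
    [1,0,0,0,0,-0.01,0],
    [1,0,0,0,0,0,0],
    [1,0,0,0,0,0,0],
    [1,0,0,0,0,0,0],
    [1,0,0,0,0,0,0],
  ],
)

```text
time_s: 16.8
eef_pos: [563.7, -242.2, 113.7]
ee_rot: [0.201, 0.208, 0.956, -0.044]
force: [-0.5, 1.1, -2.8]
grip_width: 0.424
grip_force: 50.6
```

```bash
cat >> h.py <<'E'
def prof(f):
    p=cap('wrist',f);g=cv2.cvtColor(p['img'],cv2.COLOR_RGB2GRAY);c=cv2.HoughCircles(cv2.GaussianBlur(g[160:335,268:378],(5,5),0),cv2.HOUGH_GRADIENT,1,30,param1=60,param2=14,minRadius=22,maxRadius=36)
    print(g[165:330:8,310:326].mean(1).round().astype(int)); print(None if c is None else np.round(c[0]+[268,160,0]))
E
python3 - <<'E'
from h import *
g=cv2.imread('pics/w5.png',0);print(g[165:330:8,310:326].mean(1).round().astype(int))
weigh(12);st();prof('w6.png')
E
```

```text
[ 83  91  96 101  99  95  90  81  95  96  92  87  84  91  96  99 209 192
 233 224 224]
Fmean [-0.16  0.22 -3.47] sd [0.44 0.55 0.45]
t 17.4 p [ 563.7 -242.2  113.7] x [-0.833  0.38  -0.403] yaw 155.5 tilt 23.78 F [-0.47  1.67 -3.16] gw 0.429 gf 50.6 j [-0.63  0.44  1.71  0.15  0.59 -1.88]
[ 87  93  98 100  99  94  89  80  96  96  93  84  94 126 175 212 199 185
 229 220 220]
[[316. 190.  32.]
 [316. 280.  24.]
 [326. 228.  30.]]
```

Three balls are still in the cup. Next steps.

send_rows(
  targets=[
    [1,0,0,0,0,-0.009,0],
    [1,0,0,0,0,-0.009,0],
    [1,0,0,0,0,-0.009,0],
    [1,0,0,0,0,-0.009,0],
    [1,0,0,0,0,0,0],
    [1,0,0,0,0,0,0],
    [1,0,0,0,0,0,0],
    [1,0,0,0,0,0,0],
    [1,0,0,0,0,0,0],
    [1,0,0,0,0,0,0],
  ],
)

```text
time_s: 18.7
eef_pos: [563.7, -242.2, 113.7]
ee_rot: [0.219, 0.207, 0.952, -0.047]
force: [-0.7, -0.8, -3.5]
grip_width: 0.428
grip_force: 50.6
```

Run:
```python
from h import *
weigh(12);st();prof('w7.png')
```

```text
Fmean [ 0.13  0.08 -3.4 ] sd [0.37 0.43 0.54]
t 19.3 p [ 563.7 -242.2  113.7] x [-0.819  0.373 -0.436] yaw 155.5 tilt 25.84 F [ 0.79 -0.12 -3.71] gw 0.429 gf 50.6 j [-0.63  0.43  1.74  0.18  0.53 -1.91]
[ 90  95  99 101  97  93  88  90  97  96  90  83 126 158 187 213 195 226
 226 218 218]
[[316. 188.  33.]
 [316. 276.  25.]
 [324. 228.  28.]]
```

send_rows(
  targets=[
    [1,0,0,0,0,-0.008,0],
    [1,0,0,0,0,-0.008,0],
    [1,0,0,0,0,-0.008,0],
    [1,0,0,0,0,-0.008,0],
    [1,0,0,0,0,0,0],
    [1,0,0,0,0,0,0],
    [1,0,0,0,0,0,0],
    [1,0,0,0,0,0,0],
    [1,0,0,0,0,0,0],
    [1,0,0,0,0,0,0],
  ],
)

```text
time_s: 20.6
eef_pos: [563.7, -242.3, 113.8]
ee_rot: [0.234, 0.206, 0.949, -0.051]
force: [-0.1, 0.6, -2.2]
grip_width: 0.427
grip_force: 50.7
```

Run:
```python
from h import *
weigh(12);st();prof('w8.png')
```

```text
Fmean [-0.11 -0.07 -2.85] sd [0.44 0.34 0.44]
t 21.2 p [ 563.7 -242.2  113.7] x [-0.806  0.367 -0.464] yaw 155.5 tilt 27.68 F [ 0.03  0.17 -3.26] gw 0.429 gf 50.7 j [-0.64  0.42  1.77  0.21  0.49 -1.94]
[ 84  91  95  99  96  94  91  86 103 101  97  90 246 246 239 240 231 225
 224 216 216]
[[316. 230.  28.]
 [326. 190.  31.]]
```

The weight fell from 3.4 to 2.85 N and two balls remain in the cup. I'm levelling and rising, then checking in a picture.

send_rows(
  targets=[
    [1,0,0,0,0,0.02,0],
    [1,0,0,0,0,0.045,0],
    [1,0,0,0,0,0.06,0],
    [1,0,0,0,0,0.07,0],
    [1,0,0,0,0,0.08,0],
    [1,0,0,0,0,0.08,0],
    [1,0,0,0,0,0.06,0],
    [1,0,0,0,0,0.04,0],
    [1,0,0,0,0,0.02,0],
    [1,0,0,-0.008,0,0.009,0],
  ],
)

```text
time_s: 22.5
eef_pos: [563.4, -242.1, 121.4]
ee_rot: [-0.001, 0.212, 0.977, 0.0]
force: [0.1, -1.5, -2.5]
grip_width: 0.434
grip_force: 50.7
```

Run:
```python
from h import *
weigh(8);st();a=cap('wrist')['img'];b=cap('scene')['img'][100:260,180:436]
cv2.imwrite('pics/c9.png',np.vstack([cv2.resize(a,(480,300)),cv2.resize(b,(480,300))])[:,:,::-1])
```

```text
Fmean [ 0.01 -0.3  -2.7 ] sd [0.58 0.38 0.59]
t 22.9 p [ 563.5 -242.1  121.6] x [-0.91   0.415  0.001] yaw 155.5 tilt -0.06 F [-0.02 -0.6  -3.42] gw 0.423 gf 50.7 j [-0.6   0.6   1.35 -0.    1.19 -1.74]
```

View pics/c9.png

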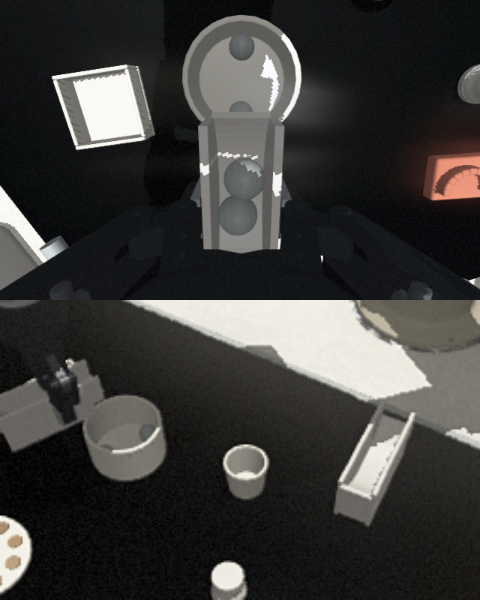

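This shows two balls in the upright jar (wrist crop 241,45 and 241,107) and two in the cup. I'm returning the cup to its free original spot.

send_rows(
  targets=[
    [1,0.002,0.0034,0,0,0,0],
    [1,0.0052,0.0086,0,0,0,0],
    [1,0.0082,0.0137,0,0,0,0],
    [1,0.0113,0.0189,0,0,0,0],
    [1,0.0139,0.0231,0,0,0,0],
    [1,0.0155,0.0257,0,0,0,0],
    [1,0.0155,0.0257,0,0,0,0],
    [1,0.0155,0.0257,0,0,0,0],
    [1,0.0155,0.0257,0,0,0,0],
    [1,0.0155,0.0257,0,0,0,0],
  ],
)

```text
time_s: 24.25
eef_pos: [536.9, -12.4, 122.0]
ee_rot: [-0.0, 0.212, 0.977, 0.0]
force: [0.6, -0.0, -2.4]
grip_width: 0.426
grip_force: 50.7
```

send_rows(
  targets=[
    [1,0.0155,0.0257,0,0,0,0],
    [1,0.0155,0.0257,0,0,0,0],
    [1,0.0155,0.0257,0,0,0,0],
    [1,0.0155,0.0257,0,0,0,0],
    [1,0.0155,0.0257,0,0,0,0],
    [1,0.0144,0.024,0,0,0,0],
    [1,0.0113,0.0189,0,0,0,0],
    [1,0.0072,0.012,0,0,0,0],
    [1,0.0041,0.0069,0,0,0,0],
    [1,0.0015,0.0026,0,0,0,0],
  ],
)

```text
time_s: 25.5
eef_pos: [511.9, 209.2, 121.9]
ee_rot: [-0.0, 0.212, 0.977, 0.0]
force: [0.1, -0.4, -4.3]
grip_width: 0.426
grip_force: 50.7
```

send_rows(
  targets=[
    [1,0,0,0.005,0,0,0],
    [1,0,0,0.01,0,0,0],
    [1,0,0,0.016,0,0,0],
    [1,0,0,0.02,0,0,0],
    [1,0,0,0.02,0,0,0],
    [1,0,0,0.016,0,0,0],
    [1,0,0,0.01,0,0,0],
    [1,0,0,0.006,0,0,0],
    [1,0,0,0.004,0,0,0],
    [1,0,0,0.002,0,0,0],
  ],
)

```text
time_s: 26.75
eef_pos: [512.1, 209.1, 13.0]
ee_rot: [-0.0, 0.212, 0.977, 0.0]
force: [0.2, 0.8, -2.5]
grip_width: 0.428
grip_force: 50.7
```

Run:
```python
from h import *
weigh(8);st()
```

```text
Fmean [ 0.26 -0.32 -2.92] sd [0.45 0.48 0.32]
t 27.15 p [512.  209.   13.1] x [-0.91   0.415  0.001] yaw 155.5 tilt -0.05 F [ 0.24 -0.27 -2.6 ] gw 0.43 gf 50.7 j [ 0.18  0.64  1.63  0.    0.87 -0.97]
```

send_rows(
  targets=[
    [1,0,0,0.001,0,0,0],
    [1,0,0,0.001,0,0,0],
    [1,0,0,0.001,0,0,0],
    [1,0,0,0.0005,0,0,0],
    [1,0,0,0.0005,0,0,0],
    [1,0,0,0,0,0,0],
    [1,0,0,0,0,0,0],
    [1,0,0,0,0,0,0],
    [1,0,0,0,0,0,0],
    [1,0,0,0,0,0,0],
  ],
)

```text
time_s: 28.4
eef_pos: [511.9, 209.0, 9.3]
ee_rot: [-0.001, 0.212, 0.977, 0.0]
force: [-3.8, -0.9, 6.2]
grip_width: 0.428
grip_force: 51.5
```

Run:
```python
from h import *
weigh(8);st()
```

```text
Fmean [-4.25 -1.33  5.75] sd [0.37 0.24 0.45]
t 28.8 p [511.9 209.1   9.3] x [-0.91   0.415  0.001] yaw 155.5 tilt -0.06 F [-4.17 -1.35  5.48] gw 0.426 gf 51.5 j [ 0.18  0.64  1.63  0.    0.87 -0.97]
```

The cup is on the bench. I'm opening slowly, then lifting away.

send_rows(
  targets=[
    [0.1,0,0,-0.0005,0,0,0],
    [0.05,0,0,0,0,0,0],
    [0.0,0,0,0,0,0,0],
    [-0.05,0,0,0,0,0,0],
    [-0.15,0,0,0,0,0,0],
    [-0.25,0,0,0,0,0,0],
    [-0.35,0,0,0,0,0,0],
    [-0.4,0,0,0,0,0,0],
    [-0.4,0,0,0,0,0,0],
    [-0.4,0,0,0,0,0,0],
  ],
)

```text
time_s: 30.05
eef_pos: [512.0, 209.1, 9.4]
ee_rot: [-0.0, 0.212, 0.977, 0.0]
force: [-0.7, -0.7, 0.6]
grip_width: 0.701
grip_force: 0.0
```

send_rows(
  targets=[
    [-0.4,0,0,-0.004,0,0,0],
    [-0.4,0,0,-0.008,0,0,0],
    [-0.4,0,0,-0.015,0,0,0],
    [-0.4,0,0,-0.02,0,0,0],
    [-0.4,0,0,-0.025,0,0,0],
    [-0.4,0,0,-0.025,0,0,0],
    [-0.4,0,0,-0.025,0,0,0],
    [-0.4,0,0,-0.025,0,0,0],
    [-0.4,0,0,-0.025,0,0,0],
    [-0.4,0,0,-0.01,0,0,0],
  ],
)

```text
time_s: 31.3
eef_pos: [512.5, 209.0, 193.6]
ee_rot: [0.001, 0.212, 0.977, 0.001]
force: [-0.1, 0.1, 0.1]
grip_width: 0.701
grip_force: 0.0
```

Run:
```python
from h import *
st();a=cap('wrist')['img'];b=cap('scene')['img'][120:320,180:500]
cv2.imwrite('pics/c10.png',np.vstack([cv2.resize(a,(480,300)),cv2.resize(b,(480,300))])[:,:,::-1])
```

```text
t 31.3 p [512.5 209.  193.6] x [-0.91   0.415 -0.002] yaw 155.5 tilt 0.09 F [-0.12  0.1   0.12] gw 0.701 gf 0.0 j [ 0.18  0.4   1.47  0.    1.27 -0.97]
```

View pics/c10.png

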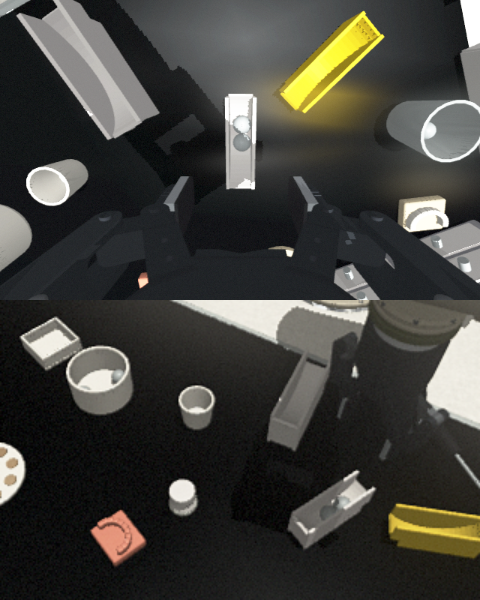

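The cup stands upright on the bench with two balls in it (wrist crop 241,123 and 241,142). The jar is upright with balls inside, and the gripper is clear. Handing in.

```bash
python3 -c "
from rig import ctrl
print(ctrl.finish_job())"
```

```text
the job is handed in; nothing more can be done
None
```

I handed the job in after about 31 s: exactly two balls are in the upright mill jar, and the cup is back upright on the bench at its starting spot with the other two; the weight showed the second drop clearly, but I confirmed the first from the wrist picture.

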